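# Level the trunnion table and lock it with its index pin

### The job

The small trunnion table that holds the tissue block is tilted. Swing it level, then push its locking pin fully home so that the table is locked level, and let go. Leave the loose things on the bench round it where they are.

Things in the scene. Friction and masses are not known exactly. Their poses are not given: they have to be found in the camera images.
- tilt_stand: Grey stand fixed to the bench, base 130 x 245 x 12 mm. Origin on the bench top under the middle of the tilting table; x to its far side, y to its left end, z up. Cheeks at y = -88 and +88 mm (122 mm high) carry the trunnions: axis along y, 90 mm above the bench. At y = +105 mm sits the index plate (rim radius 52 mm), above it a 178 mm high bracket with the locking pin.
- table (a joint): Tilt of the table, rad: 0 = level, positive = far edge up (starts so, 0.4 to 0.95); stops at -0.85 and 1.0. It stays where it is left (hinge friction 0.15 N m, no spring). The index plate turns with it and has three notches for the pin: at tilt 0 (level), -0.7 and +0.7; elsewhere its rim stops the pin after about 5 mm.
- table_far_edge (a point): Middle of the far edge of the table, on its top face, 60 mm from the trunnion axis. The table is a flat aluminium plate 120 (x) x 150 (y) x 8 mm, its top 6 mm above the trunnion axis. A clamp with a tissue cassette stands on its middle (x +-18 mm, y -58 to +36 mm, 18 mm high); the strips along the far and near edges are free to push on. Axes turn with the table, z = its normal.
- lock_pin (a joint): Travel of the captive locking pin, m: 0 = out (up, as it starts), 0.018 = fully home (down in a notch). Slides straight down and stays where it is left (2.5 N friction, no spring). Its round nose (12 mm) and the rounded notch (16 mm wide) draw the table in from within about 0.1 rad of the notch; that takes up to about 12 N on the pin.
- pin_knob_top (a point): Centre of the top face of the pin's black mushroom knob (32 mm diameter, 16 mm high), at x = 0, y = +105 mm on the stand; 215 mm above the bench when the pin is out, 197 mm when it is home.
- cassette_7: Loose bystander: tissue cassette 29 x 48 x 12 mm lying near the bench's front edge; origin under its middle.
- forceps_straight: Loose bystander: straight forceps, 125 mm long, lying near the bench's front edge; origin under its middle.
- loupe: Loose bystander: black loupe, 40 mm diameter, 30 mm high, behind the stand; origin under its middle.
- blade_dispenser: Loose bystander: flat blade dispenser 26 x 98 x 16 mm behind the stand; origin under its middle.

How it is judged:
By the outcome, as a careful person would: the job done as asked, in the order asked, and still so for the second after the job is handed in, with the robot touching nothing.
It also fails if it takes over 40 s, if anything falls off the work surface, if the arm or the gripper's body presses on something with over 40 N, if the wrist force passes 120 N, or if a joint passes its speed limit or range.

### The arm

A 6-joint arm with a two-finger parallel gripper is mounted at the origin on a cart in front of the work surface, level with it; the furniture and walls round the work are solid. World frame = base frame: x ahead of the robot, y to its left, z up, the work surface at z = 0. Lengths are in m, angles in rad, forces in N, time in s.
With the tool pointing down it reaches from about 0.35 to 0.975 m from the base axis. Payload 4.9 kg.
Tool frame: the origin (TCP) lies at the very end of the fingers, on their centre line; the grasp point (between the pads) lies 19 mm behind it; z points along the fingers, y is the line along which they close (so a half turn about z gives the same grasp; the last joint's range is limited). The gripper opens to 85 mm and grips with 20 to 120 N. Pads are 22 mm wide; open, the fingers measure 114 mm over their backs; the gripper's body (76 mm by 85 mm) begins 54 mm behind the grasp point. The pads swing forward as they close: fully open they stand 13 mm farther back than shut.
Start: joints at [1.003, 0.053, 1.613, -0, 1.476, -0.119], TCP at [0.271, 0.563, 0.231] pointing down, gripper open.
Joint ranges: [-3.01, 3.01], [-1.01, 2.22], [0.06, 2.58], [-1.02, 4.17], [0.09, 2.62], [-3.14, 3.14]. Speed limits (rad/s): [2.57, 2.57, 3.14, 3.14, 3.14, 3.14].

### API

Orientations are given as a rotation vector (axis times angle).
In Python, from station import get_obs, get_image, finish_job gives the robot as it stands. The module is installed in compiled form; this text tells all that it offers.
- The arm moves only by the tool carry_out, never from a script. Its argument "rows" is a list of rows, each a list of 7 numbers: the turn, a rotation vector about the tool's x, y, z as a fraction of full scale, then the shift along the tool's x, y, z as a fraction of full scale, then the closure, from -1 (fully open) to 1 (shut). A call has 1 to 5 rows; each row is the pose to reach, as a shift and turn from the pose commanded when the call began, along the tool's axes at that moment, turning the shorter way round; what a row does not reach only later rows make up. Full scale, the value 1, is 300 mm for a shift and pi rad for a turn. A row lasts 1/10 s, in which the tool goes at most 50 mm and 8.59 degrees, less where a joint would pass 70% of its speed; a pose out of reach is approached as far as the arm can. A call with a number of a shift or a turn outside -1 to 1 is refused whole. A call with a gripper value outside its range is refused whole. The fingers move at their own pace and stop on an object; "force" is the grip in N (left out, the last holds). Time passes only in rows, so rows that repeat a pose let the fingers close. It gives the time, the measured TCP pose, the force, the opening and the grip force at its end, in the units of the state.
- get_obs(): the state, without advancing time (a new reading comes with each control period).
- get_image(name): name is "scene" or "top" or "wrist"; returns a dict with "img" (480x640x3 uint8, blue, green, red), "mtx" (3x3 intrinsics, pixels), "R" (3x3) and "t" (3): a world point X has camera coordinates R X + t. Camera axes: x right, y down, z forward; pixel columns grow to the right and rows downward; lengths in m; the calibration is good to about 2 mm. A picture is of the moment at which its call begins. There is no depth.
- finish_job(): hands the job in; it is judged then, once.
The state is a dict: "t": time; "q": joint angles; "dq": joint speeds; "effort": joint torques, N m; "tool_pos": TCP position; "tool_rot": TCP orientation; "contact_force": force on the tool from outside, world axes, zero at the start; "wrist_torque": the same for the moment, N m; "opening": finger opening in m; "grip_force": force on a finger pad.
Only numpy, scipy, OpenCV 4.12 (cv2) and the standard library are available. Lean on these libraries where they do the work, as an engineer would, in place of code of your own. Each camera call takes 0.05 s, during which the arm holds its last target. There are 200 camera calls.

## Working session

There is one attempt and no reset: what is moved stays moved. The work goes in short steps, Python scripts to look and compute and a tool call to move; the robot and the scene stay as the last step left them, time stands still between calls to the robot, and variables do not carry over. Pictures are saved under pics/ and viewed, at most 10 in all, crops included, and the job is handed in when it is done.

Besides the shell and the picture viewer there is one more tool, called by a JSON object that holds its "fn" and its "kwargs". carry_out: Moves the arm, as the interface text tells. Shift numbers are shares of 300 mm and turn numbers shares of pi rad, none past 1 either way. Its arguments: {"type":"object","properties":{"rows":{"type":"array"},"force":{"type":"number"}},"required":["rows"]}

```bash
mkdir -p pics
python3 - <<'E'
from station import *
import cv2,pickle
d={}
for n in("scene","top"):
    g=get_image(n);cv2.imwrite(f"pics/{n}1.png",g["img"]);d[n]=g
    print(n,g["mtx"].round(1).tolist(),g["R"].round(3).tolist(),g["t"].round(3).tolist())
pickle.dump(d,open("d1.pkl","wb"))
print(get_obs())
E
```

```text
scene [[612.1, 0.0, 307.2], [0.0, 612.1, 234.2], [0.0, 0.0, 1.0]] [[0.835, -0.549, 0.013], [-0.334, -0.526, -0.782], [0.437, 0.649, -0.623]] [-0.328, 0.449, 0.726]
top [[546.5, 0.0, 315.5], [0.0, 546.5, 240.2], [0.0, 0.0, 1.0]] [[-0.015, -1.0, 0.026], [-0.982, 0.01, -0.189], [0.189, -0.028, -0.982]] [0.257, 0.574, 1.055]
{'t': 0.1, 'q': array([ 1.00301692e+00,  5.32653585e-02,  1.61418965e+00, -2.75881900e-05,
        1.47599048e+00, -1.19014944e-01]), 'dq': array([ 2.10732398e-03, -4.14207982e-05, -3.06859771e-03, -3.71822249e-04,
        4.20987874e-05, -3.96356659e-04]), 'effort': array([ 4.41421525e-04, -3.94905066e+01, -3.71364176e+01, -8.19332740e-05,
        3.86325803e-03,  2.46375532e-05]), 'tool_pos': array([0.27086114, 0.56261887, 0.23018207]), 'tool_rot': array([-6.98879960e-01, -3.06225519e+00,  2.75450017e-03]), 'contact_force': array([-0.42395586, -0.33536037, -0.22902578]), 'wrist_torque': array([-0.02776123,  0.00425793, -0.00451885]), 'grip_force': 0.0, 'opening': 0.08539560796011941}
```

View pics/scene1.png

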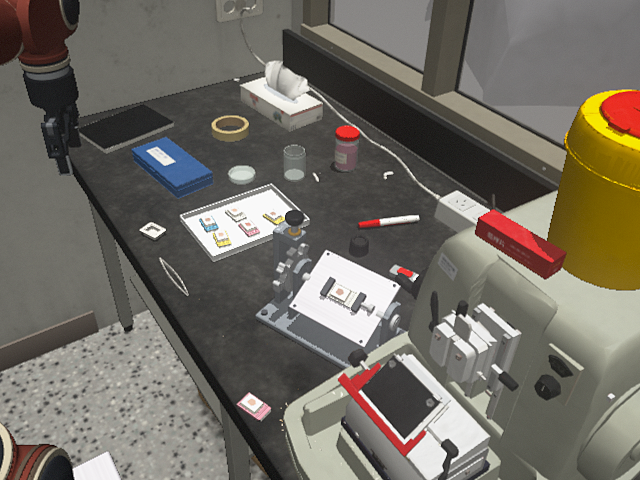

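View pics/top1.png

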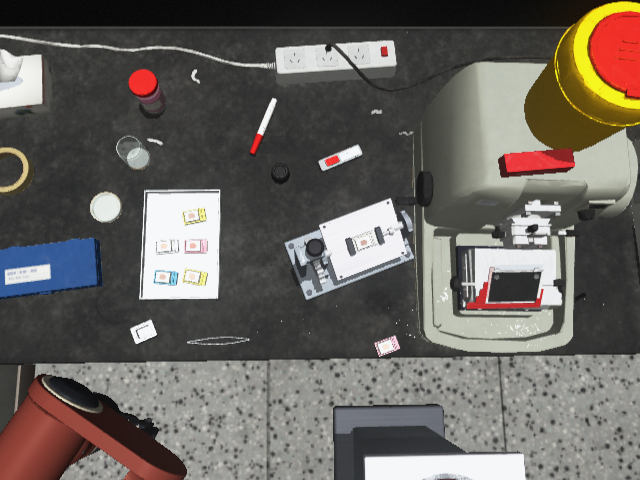

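The stand is at about (350,248) in the top view, turned by roughly 20°, with the knob at (315,246). The scene view shows the table tilted with its far edge up. I'll enlarge both.

Run:
```python
import cv2,numpy as np
a=cv2.imread("pics/top1.png")[180:310,270:430];b=cv2.imread("pics/scene1.png")[200:370,250:420]
cv2.imwrite("pics/c1.png",cv2.resize(a,None,fx=4.5,fy=4.5,interpolation=2))
cv2.imwrite("pics/c2.png",cv2.resize(b,None,fx=3.5,fy=3.5,interpolation=2))
```

```text
(no output)
```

View pics/c1.png

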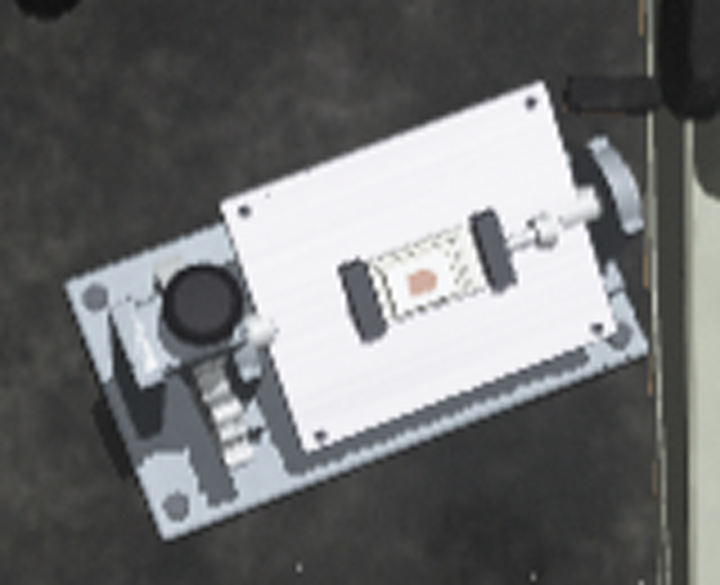

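View pics/c2.png

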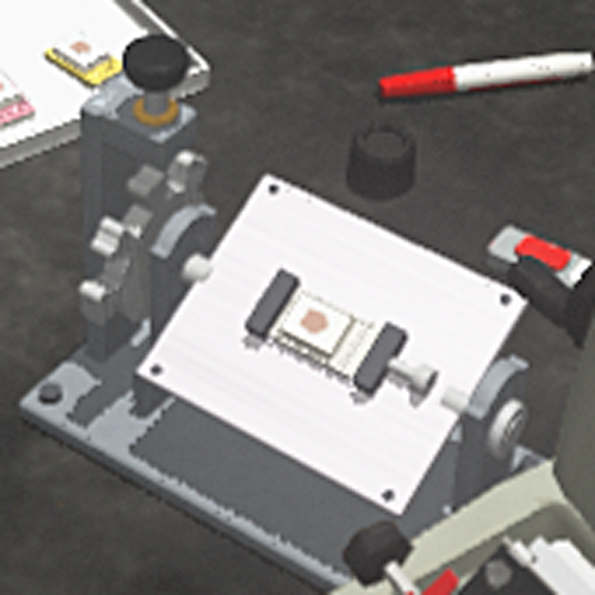

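Top crop: the knob's top is at (202,303), and the table corners are at (222,201), (544,83), (618,328) and (308,452). Scene crop: the knob's top is at (155,55), and the corners are at (270,175), (525,298), (400,513) and (137,370). I'll fit the pose and tilt to these.

```bash
cat > fit.py <<'E'
import pickle,numpy as np
from scipy.optimize import least_squares
d=pickle.load(open("d1.pkl","rb"))
T=np.array([[202,303],[222,201],[544,83],[618,328],[308,452]])/4.5+[270,180]
S=np.array([[155,55],[270,175],[525,298],[400,513],[137,370]])/3.5+[250,200]
def pts(p,pin=0):
    x,y,w,a=p
    L=[[0,.105,.215-pin]]
    for s,yy in((.06,.075),(.06,-.075),(-.06,-.075),(-.06,.075)):
        L.append([s*np.cos(a)-.006*np.sin(a),yy,.09+s*np.sin(a)+.006*np.cos(a)])
    L=np.array(L);c,s=np.cos(w),np.sin(w)
    return L@np.array([[c,-s,0],[s,c,0],[0,0,1]]).T+[x,y,0]
def proj(g,P):
    c=P@g["R"].T+g["t"];q=c@g["mtx"].T;return q[:,:2]/q[:,2:]
if __name__=="__main__":
    f=lambda p:np.r_[(proj(d["top"],pts(p))-T).ravel(),(proj(d["scene"],pts(p))-S).ravel()]
    r=least_squares(f,[.5,-.1,.35,.6]);print(r.x,r.fun.round(1).tolist());print(pts(r.x).round(4))
E
python3 fit.py
```

```text
[0.5703677  0.15721201 0.36050966 0.44549202] [0.1, -0.3, -0.8, 0.6, -0.1, -0.6, 0.4, 1.0, -0.5, 0.7, 0.5, -1.2, -0.9, -0.3, 1.8, 0.0, 0.2, 0.5, -0.4, 0.5]
[[0.5333 0.2555 0.215 ]
 [0.5922 0.2456 0.1213]
 [0.6451 0.1052 0.1213]
 [0.5437 0.067  0.0696]
 [0.4908 0.2074 0.0696]]
```

```bash
cat > go.py <<'E'
import sys,numpy as np
from scipy.spatial.transform import Rotation as R
from station import get_obs
from fit import *
P=np.array([.5704,.1572]);W=.3605
def tool(lx,ly,z):
    """row (turn, shift) for TCP at stand-frame lx,ly, height z, pointing down, tool y along stand y"""
    o=get_obs();c,s=np.cos(W),np.sin(W)
    p=np.r_[P+[c*lx-s*ly,s*lx+c*ly],z]
    G=np.array([[-c,-s,0],[-s,c,0],[0,0,-1]]).T
    G=np.c_[[-c,-s,0],[-s,c,0],[0,0,-1]]
    R0=R.from_rotvec(o["tool_rot"])
    print("row",((R0.inv()*R.from_matrix(G)).as_rotvec()/np.pi).round(3),(R0.inv().apply(p-o["tool_pos"])/.3).round(4),
      "t",o["t"],o["tool_pos"].round(4),o["contact_force"].round(1))
if __name__=="__main__":
    tool(*map(float,sys.argv[1:]))
E
python3 go.py .047 0 .33
```

```text
row [-0.001 -0.    -0.258] [-1.5939 -0.6716 -0.3318] t 0.1 [0.2709 0.5626 0.2302] [-0.4 -0.3 -0.2]
```

{"fn": "carry_out", "kwargs": {"rows": [[0,0,0,0,0,-0.333,1],[0,0,0,0,0,-0.333,1],[0,0,-0.13,-0.4,-0.17,-0.333,1],[0,0,-0.2,-0.6,-0.25,-0.333,1],[0,0,-0.258,-0.8,-0.336,-0.333,1]]}}

```text
t: 0.6
tool_pos: [0.3661, 0.4559, 0.3313]
tool_rot: [0.025, 3.141, 0.0]
contact_force: [0.1, -0.2, 0.2]
opening: 0.0127
grip_force: 0.0
```

```bash
python3 go.py .047 0 .33
```

```text
row [ 0.    0.   -0.12] [-0.8427 -0.9269  0.0045] t 0.6 [0.3661 0.4559 0.3313] [ 0.1 -0.2  0.2]
```

{"fn": "carry_out", "kwargs": {"rows": [[0,0,-0.12,-0.842,-0.927,0.004,1],[0,0,-0.12,-0.842,-0.927,0.004,1],[0,0,-0.12,-0.842,-0.927,0.004,1],[0,0,-0.12,-0.842,-0.927,0.004,1],[0,0,-0.12,-0.842,-0.927,0.004,1]]}}

```text
t: 1.1
tool_pos: [0.5254, 0.2717, 0.3299]
tool_rot: [0.553, -3.092, -0.0]
contact_force: [0.0, 0.9, -0.2]
opening: -0.0001
grip_force: 0.0
```

```bash
python3 go.py .047 0 .33
```

```text
row [ 0.    -0.    -0.002] [-1.649e-01 -4.091e-01 -4.000e-04] t 1.1 [0.5254 0.2717 0.3299] [ 0.   0.9 -0.2]
```

{"fn": "carry_out", "kwargs": {"rows": [[0,0,-0.002,-0.165,-0.409,0,1],[0,0,-0.002,-0.165,-0.409,0,1],[0,0,-0.002,-0.165,-0.409,0,1],[0,0,-0.002,-0.165,-0.409,0,1],[0,0,-0.002,-0.165,-0.409,0,1]]}}

```text
t: 1.6
tool_pos: [0.6135, 0.1752, 0.3295]
tool_rot: [0.56, -3.089, -0.001]
contact_force: [0.1, 0.4, 1.0]
opening: 0.0003
grip_force: 0.0
```

```bash
python3 go.py .047 0 .14;python3 go.py .047 0 .096
python3 - <<'E'
from station import *
import cv2
a=get_image("scene")["img"][130:370,200:520]
cv2.imwrite("pics/s2.png",cv2.resize(a,None,fx=2.5,fy=2.5))
E
```

```text
row [ 0.    -0.001 -0.   ] [-0.002  -0.0058  0.6317] t 1.6 [0.6135 0.1752 0.3295] [0.1 0.4 1. ]
row [ 0.    -0.001 -0.   ] [-0.0023 -0.0059  0.7784] t 1.6 [0.6135 0.1752 0.3295] [0.1 0.4 1. ]
```

View pics/s2.png

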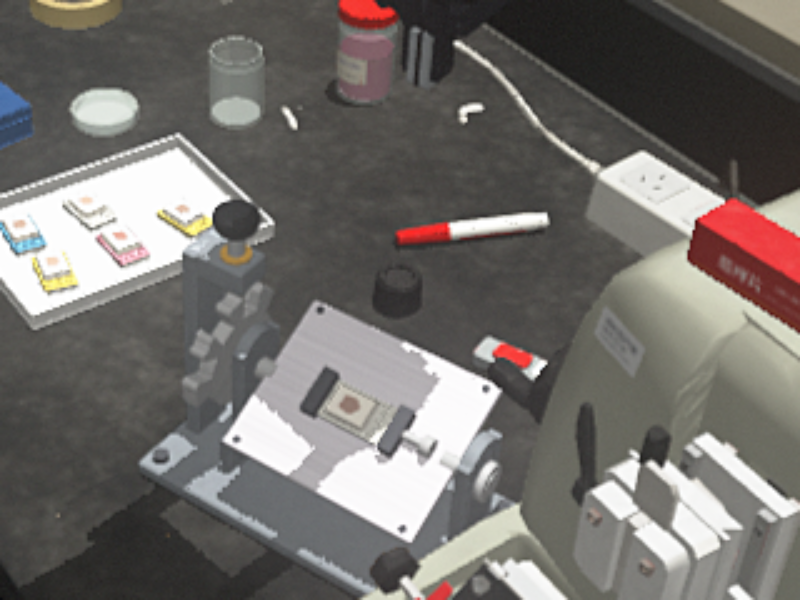

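The closed fingers are at (430,60), high above the table, and nothing is near the gripper. I'll go down.

{"fn": "carry_out", "kwargs": {"rows": [[0,0,0,-0.002,-0.006,0.15,1],[0,0,0,-0.002,-0.006,0.3,1],[0,0,0,-0.002,-0.006,0.45,1],[0,0,0,-0.002,-0.006,0.58,1],[0,0,0,-0.002,-0.006,0.63,1]]}}

```text
t: 2.15
tool_pos: [0.6109, 0.1752, 0.1362]
tool_rot: [0.565, -3.082, -0.001]
contact_force: [-0.3, 0.7, -0.3]
opening: 0.0001
grip_force: 0.0
```

```bash
python3 go.py .047 0 .096
```

```text
row [ 0.001 -0.003  0.001] [-0.0104 -0.0089  0.1338] t 2.15 [0.6109 0.1752 0.1362] [-0.3  0.7 -0.3]
```

{"fn": "carry_out", "kwargs": {"rows": [[0,-0.003,0,-0.01,-0.009,0.03,1],[0,-0.003,0,-0.01,-0.009,0.06,1],[0,-0.003,0,-0.01,-0.009,0.09,1],[0,-0.003,0,-0.01,-0.009,0.115,1],[0,-0.003,0,-0.01,-0.009,0.125,1]]}}

```text
t: 2.65
tool_pos: [0.6215, 0.1733, 0.1072]
tool_rot: [-0.56, 3.074, 0.003]
contact_force: [2.9, 1.0, 4.1]
opening: 0.0001
grip_force: 1.9
```

```bash
python3 go.py .047 0 .096
cat > tilt.py <<'E'
# tilt from the scene picture: residual-free estimate by comparing predicted near corners
from station import *
import cv2,pickle
d={n:get_image(n) for n in("scene","top")};pickle.dump(d,open("d2.pkl","wb"))
a=d["scene"]["img"][200:370,250:420];b=d["top"]["img"][180:310,270:430]
cv2.imwrite("pics/x.png",cv2.hconcat([cv2.resize(a,(400,400),interpolation=2),cv2.resize(b,(400,400),interpolation=2)]))
E
python3 tilt.py; mv pics/x.png pics/x3.png
```

```text
row [-0.     0.005 -0.   ] [0.0224 0.0099 0.0371] t 2.65 [0.6215 0.1733 0.1072] [2.9 1.  4.1]
```

View pics/x3.png

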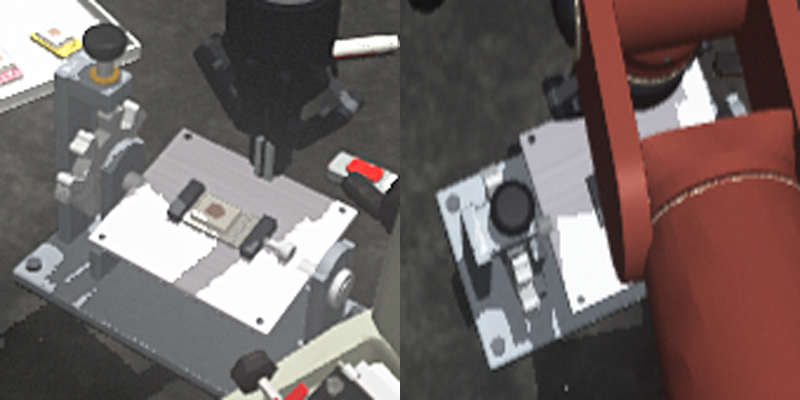

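The fingers press on the far strip at (262,160), and the table has swung part of the way down. I'll continue and move slightly inward to keep on the strip.

{"fn": "carry_out", "kwargs": {"rows": [[0,0.003,0,0.02,0.01,0.01,1],[0,0.003,0,0.02,0.01,0.02,1],[0,0.003,0,0.02,0.01,0.03,1],[0,0.003,0,0.02,0.01,0.034,1],[0,0.003,0,0.02,0.01,0.034,1]]}}

```text
t: 3.25
tool_pos: [0.612, 0.1735, 0.0936]
tool_rot: [-0.563, 3.091, 0.0]
contact_force: [2.8, 1.4, 2.7]
opening: -0.0001
grip_force: 1.9
```

```bash
python3 go.py .047 0 .096
```

```text
row [ 0.  0. -0.] [-0.0077 -0.0019 -0.0081] t 3.25 [0.612  0.1735 0.0936] [2.8 1.4 2.7]
```

{"fn": "carry_out", "kwargs": {"rows": [[0,0,0,0,0,-0.1,1],[0,0,0,0,0,-0.25,1],[0,0,0,0,0,-0.4,1],[0,0,0,0,0,-0.55,1],[0,0,0,0,0,-0.7,1]]}}

```text
t: 3.75
tool_pos: [0.6101, 0.173, 0.303]
tool_rot: [0.562, -3.085, 0.0]
contact_force: [0.7, 0.4, -0.7]
opening: -0.0
grip_force: 0.0
```

```bash
python3 go.py 0 .105 .25
python3 - <<'E'
from station import *
import cv2
a=get_image("scene")["img"][200:370,250:420]
cv2.imwrite("pics/s4.png",cv2.resize(a,None,fx=3.5,fy=3.5,interpolation=2))
from fit import *
g=d["scene"]
for a in(-.1,-.05,0,.05,.1): print(a,((proj(g,pts([.5704,.1572,.3605,a]))-[250,200])*3.5).round().tolist())
E
```

```text
row [ 0.    -0.002 -0.   ] [0.1414 0.3473 0.1777] t 3.75 [0.6101 0.173  0.303 ] [ 0.7  0.4 -0.7]
-0.1 [[157.0, 51.0], [275.0, 212.0], [533.0, 336.0], [403.0, 469.0], [132.0, 326.0]]
-0.05 [[157.0, 51.0], [275.0, 208.0], [534.0, 331.0], [402.0, 474.0], [132.0, 331.0]]
0 [[157.0, 51.0], [275.0, 203.0], [534.0, 327.0], [401.0, 479.0], [131.0, 336.0]]
0.05 [[157.0, 51.0], [275.0, 199.0], [535.0, 323.0], [400.0, 484.0], [131.0, 341.0]]
0.1 [[157.0, 51.0], [274.0, 195.0], [535.0, 319.0], [400.0, 489.0], [131.0, 346.0]]
```

View pics/s4.png

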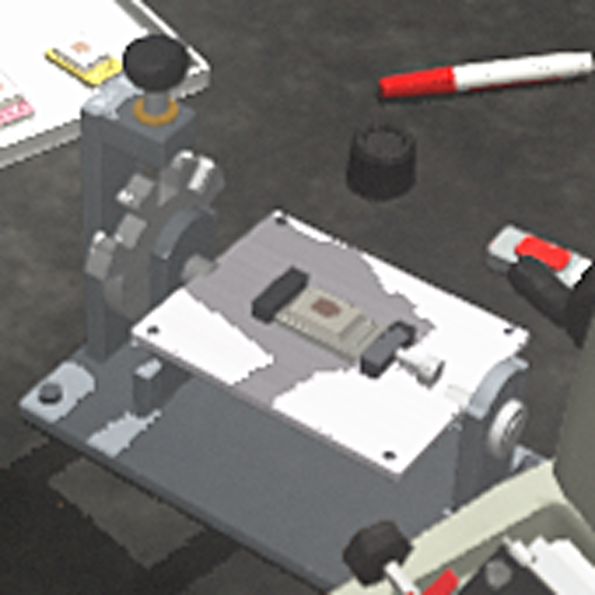

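The table corners are at (280,211), (527,338), (401,473) and (132,331), which puts the tilt at about -0.08. That is a little past level, so I'll press the near strip back slightly.

```bash
python3 go.py -.047 0 .115;python3 go.py -.047 0 .097
```

```text
row [-0.001  0.003 -0.   ] [0.315  0.0008 0.6591] t 3.8 [0.6133 0.1735 0.3135] [0.6 0.9 6.2]
row [-0.001  0.003 -0.   ] [0.3155 0.0009 0.7191] t 3.8 [0.6133 0.1735 0.3135] [0.6 0.9 6.2]
```

{"fn": "carry_out", "kwargs": {"rows": [[0,0,0,0.16,0,0.05,1],[0,0,0,0.315,0,0.15,1],[0,0,0,0.315,0,0.3,1],[0,0,0,0.315,0,0.45,1],[0,0,0,0.315,0,0.5,1]]}}

```text
t: 4.3
tool_pos: [0.518, 0.1392, 0.1462]
tool_rot: [0.56, -3.077, -0.001]
contact_force: [-0.1, -0.3, -0.6]
opening: -0.0001
grip_force: 0.0
```

{"fn": "carry_out", "kwargs": {"rows": [[0,0,0,0,0,0,1],[0,0,0,0,0,0.02,1],[0,0,0,0,0,0.05,1],[0,0,0,0,0,0.08,1],[0,0,0,0,0,0.08,1]]}}

```text
t: 4.8
tool_pos: [0.5232, 0.14, 0.1288]
tool_rot: [0.563, -3.089, -0.0]
contact_force: [0.9, -0.1, -0.4]
opening: 0.0001
grip_force: 0.0
```

```bash
python3 go.py -.047 0 .097
```

```text
row [ 0. -0. -0.] [-0.011  -0.0021  0.1061] t 4.8 [0.5232 0.14   0.1288] [ 0.9 -0.1 -0.4]
```

{"fn": "carry_out", "kwargs": {"rows": [[0,0,0,-0.008,0,0.03,1],[0,0,0,-0.008,0,0.06,1],[0,0,0,-0.008,0,0.085,1],[0,0,0,-0.008,0,0.095,1],[0,0,0,-0.008,0,0.095,1]]}}

```text
t: 5.3
tool_pos: [0.5253, 0.1408, 0.1004]
tool_rot: [0.562, -3.089, -0.0]
contact_force: [0.0, -0.2, -0.3]
opening: 0.0002
grip_force: 0.0
```

{"fn": "carry_out", "kwargs": {"rows": [[0,0,0,0,0,0,1],[0,0,0,0,0,0.003,1],[0,0,0,0,0,0.003,1]]}}

```text
t: 5.6
tool_pos: [0.526, 0.1409, 0.1006]
tool_rot: [-0.563, 3.09, -0.0]
contact_force: [-0.6, -0.9, 1.0]
opening: 0.0003
grip_force: 0.0
```

```bash
python3 go.py -.047 0 .097
```

```text
row [-0.  0. -0.] [-0.001  -0.0015  0.012 ] t 5.6 [0.526  0.1409 0.1006] [-0.6 -0.9  1. ]
```

Contact comes at z = 0.1006, which matches a tilt of about -0.08. I'll press 4 to 5 mm further.

{"fn": "carry_out", "kwargs": {"rows": [[0,0,0,0,0,0.005,1],[0,0,0,0,0,0.01,1],[0,0,0,0,0,0.014,1],[0,0,0,0,0,0.014,1],[0,0,0,0,0,0.014,1]]}}

```text
t: 6.1
tool_pos: [0.5257, 0.1408, 0.0961]
tool_rot: [0.563, -3.09, 0.0]
contact_force: [-2.2, -0.9, 2.8]
opening: -0.0003
grip_force: 1.4
```

{"fn": "carry_out", "kwargs": {"rows": [[0,0,0,0,0,-0.05,1],[0,0,0,0,0,-0.2,1],[0,0,0,0,0,-0.35,1],[0,0,0,0,0,-0.5,1],[0,0,0,0,0,-0.6,1]]}}

```text
t: 6.6
tool_pos: [0.5269, 0.1412, 0.2814]
tool_rot: [-0.562, 3.084, -0.0]
contact_force: [1.1, -0.3, 0.9]
opening: -0.0001
grip_force: 0.0
```

```bash
python3 - <<'E'
from station import *
import cv2
a=get_image("scene")["img"][200:370,250:420]
cv2.imwrite("pics/s5.png",cv2.resize(a,None,fx=3.5,fy=3.5,interpolation=2))
E
python3 go.py 0 .105 .26
```

```text
row [-0.001  0.004 -0.   ] [-0.1467  0.3505  0.0902] t 6.65 [0.5289 0.1415 0.2868] [ 1.6 -0.1  3.6]
```

View pics/s5.png

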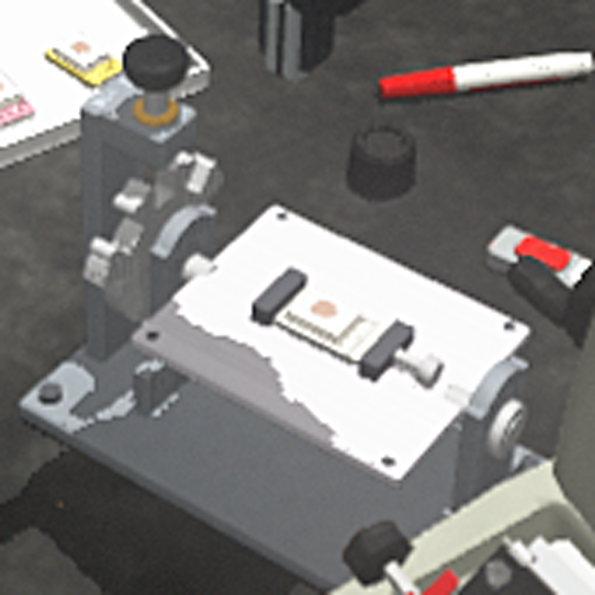

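The corners are now at (278,205), (527,332), (401,480) and (133,337), so the table is level to within about 0.02. Next is the pin.

{"fn": "carry_out", "kwargs": {"rows": [[0,0,0,-0.07,0.17,0,1],[0,0,0,-0.147,0.35,0,1],[0,0,0,-0.147,0.35,0.04,1],[0,0,0,-0.147,0.35,0.09,1],[0,0,0,-0.147,0.35,0.09,1]]}}

```text
t: 7.15
tool_pos: [0.5284, 0.2538, 0.2453]
tool_rot: [0.562, -3.085, 0.002]
contact_force: [0.2, 0.0, 0.0]
opening: -0.0003
grip_force: 0.0
```

{"fn": "carry_out", "kwargs": {"rows": [[0,0,0,0,0,0,1],[0,0,0,0,0,0,1]]}}

```text
t: 7.35
tool_pos: [0.5304, 0.2536, 0.2495]
tool_rot: [-0.56, 3.091, -0.0]
contact_force: [0.6, -0.1, -0.4]
opening: 0.0001
grip_force: 0.0
```

```bash
python3 go.py 0 .105 .215;python3 go.py 0 .105 .197
```

```text
row [-0.     0.    -0.001] [-0.0114  0.0024  0.1151] t 7.35 [0.5304 0.2536 0.2495] [ 0.6 -0.1 -0.4]
row [-0.     0.    -0.001] [-0.0113  0.0024  0.1751] t 7.35 [0.5304 0.2536 0.2495] [ 0.6 -0.1 -0.4]
```

{"fn": "carry_out", "kwargs": {"rows": [[0,0,0,-0.011,0.002,0.04,1],[0,0,0,-0.011,0.002,0.08,1],[0,0,0,-0.011,0.002,0.11,1],[0,0,0,-0.011,0.002,0.12,1],[0,0,0,-0.011,0.002,0.13,1]]}}

```text
t: 7.85
tool_pos: [0.5327, 0.2562, 0.2097]
tool_rot: [0.562, -3.09, 0.001]
contact_force: [-1.6, -1.3, 2.8]
opening: 0.0004
grip_force: 1.0
```

{"fn": "carry_out", "kwargs": {"rows": [[0,0,0,0,0,0.01,1],[0,0,0,0,0,0.02,1],[0,0,0,0,0,0.03,1],[0,0,0,0,0,0.04,1],[0,0,0,0,0,0.045,1]]}}

```text
t: 8.35
tool_pos: [0.5331, 0.2565, 0.197]
tool_rot: [-0.563, 3.09, 0.0]
contact_force: [-3.2, -1.8, 7.2]
opening: -0.0002
grip_force: 3.8
```

{"fn": "carry_out", "kwargs": {"rows": [[0,0,0,0,0,0,1],[0,0,0,0,0,0.004,1],[0,0,0,0,0,0.006,1],[0,0,0,0,0,0.006,1]]}}

```text
t: 8.75
tool_pos: [0.5332, 0.2565, 0.197]
tool_rot: [-0.563, 3.09, 0.0]
contact_force: [-4.1, -2.0, 9.7]
opening: 0.0002
grip_force: 4.9
```

The tool has stopped at 0.197 while the force rises, so the pin seems home. I'll push once more firmly to be sure.

{"fn": "carry_out", "kwargs": {"rows": [[0,0,0,0,0,0.01,1],[0,0,0,0,0,0.02,1],[0,0,0,0,0,0.02,1]]}}

```text
t: 9.05
tool_pos: [0.5336, 0.2567, 0.1968]
tool_rot: [-0.563, 3.088, -0.0]
contact_force: [-15.8, -7.0, 29.9]
opening: 0.0003
grip_force: 14.8
```

{"fn": "carry_out", "kwargs": {"rows": [[0,0,0,0,0,-0.05,1],[0,0,0,0,0,-0.15,1],[0,0,0,0,0,-0.3,1],[0,0,0,0,0,-0.4,1],[0,0,0,0,0,-0.4,1]]}}

```text
t: 9.55
tool_pos: [0.5352, 0.2574, 0.3151]
tool_rot: [-0.561, 3.08, 0.003]
contact_force: [0.9, -0.2, 0.4]
opening: -0.0002
grip_force: 0.0
```

{"fn": "carry_out", "kwargs": {"rows": [[0,0,0,0,0,0,1],[0,0,0,0,0,0,1],[0,0,0,0,0,0,1]]}}

```text
t: 9.85
tool_pos: [0.5322, 0.2562, 0.3062]
tool_rot: [0.562, -3.087, 0.001]
contact_force: [0.8, -0.2, 0.3]
opening: 0.0002
grip_force: 0.0
```

Run:
```python
from station import *
import cv2
a=get_image("scene")["img"][200:370,250:420]
cv2.imwrite("pics/s6.png",cv2.resize(a,None,fx=3.5,fy=3.5,interpolation=2))
```

```text
(no output)
```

View pics/s6.png

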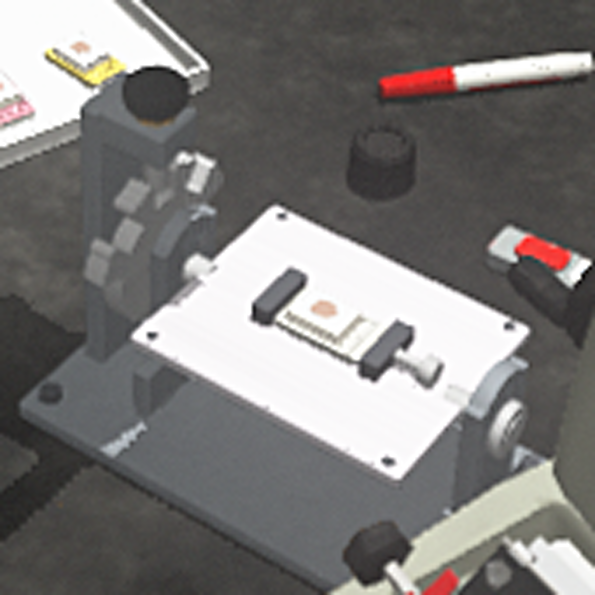

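The knob is now down on its collar at (155,95). The table is level, the gripper is clear, and the loose things in view are where they were.

```bash
python3 -c "
from station import *
print(finish_job())"
```

```text
the job is handed in; nothing more can be done
None
```

The table is level to within what the camera shows, its locking pin is fully home, and the arm has let go and is clear; the job was handed in at about 10 s, with no verdict returned.

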